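Find the loose cap in the tilt-out bin

ROBOT

A 7-joint arm with a two-finger parallel gripper is mounted at the origin on a cart in front of the work surface, level with it; the furniture and walls round the work are solid. World frame = base frame: x ahead of the robot, y to its left, z up, the work surface at z = 0. Lengths are in m, angles in rad, forces in N, time in s.
With the tool pointing down it reaches from about 0.425 to 0.925 m from the base axis. Payload 6.8 kg.
Tool frame: the origin (TCP) lies midway between the tips of the shut fingers; the grasp point (between the pads) lies 19 mm behind it; z points along the fingers, y is the line along which they close (so a half turn about z gives the same grasp; the last joint's range is limited). The gripper opens to 88 mm and grips with 3 to 60 N. Pads are 20 mm wide; open, the fingers measure 115 mm over their backs; the gripper's body (75 mm by 178 mm) begins 61 mm behind the grasp point.
Start: joints at [-1.26, 0.477, 0.022, 1.555, -0.011, 1.109, -0.083], TCP at [0.274, 0.617, 0.223] pointing down, gripper open.
Joint ranges: [-2.96, 2.96], [-0.34, 2.1], [-1.41, 1.46], [0.24, 2.44], [-1.37, 4.51], [0.17, 1.92], [-2.96, 2.96]. Speed limits (rad/s): [2.39, 2.39, 3.14, 3.14, 3.14, 3.14, 3.14].

INTERFACE

Orientations are given as a rotation vector (axis times angle).
In Python, from bench import robot gives the robot as it stands.
- The arm moves only by the tool jog_arm, never from a script. Its arguments are lists of equal length, an entry for each row: "offset": the shift along the tool's x, y, z in units of 300 mm (1.0 is 300 mm), a list of three; "yaw": the turn about the tool's z in units of 360 degrees (1.0 is 360 degrees); "gripper": the closure, from 0 (fully open) to 1 (shut). A call has 1 to 8 rows; each row is the pose to reach, as a shift and turn from the pose commanded when the call began, along the tool's axes at that moment, turning the shorter way round; what a row does not reach only later rows make up. A row lasts 1/10 s, in which the tool goes at most 50 mm and 8.59 degrees, less where a joint would pass 70% of its speed; a pose out of reach is approached as far as the arm can. A call with a number of a shift or a turn outside -1 to 1 is refused whole. A call with a gripper value outside its range is refused whole. The fingers move at their own pace and stop on an object; "newtons" is the grip in N (left out, the last holds). Time passes only in rows, so rows that repeat a pose let the fingers close. It gives the time, the measured TCP pose, the force, the opening and the grip force at its end, in the units of the state.
- robot.state(): the state, without advancing time (a new reading comes with each control period).
- robot.get_image(name): name is "scene" or "top" or "wrist"; returns a dict with "img" (420x560x3 uint8, blue, green, red), "intrinsics" (3x3 intrinsics, pixels), "dist" ([k1, k2, p1, p2, k3] as OpenCV has them; the pictures are not rectified), "extrinsics" (4x4, takes a point from camera to world coordinates). Camera axes: x right, y up, looking along -z (the intrinsics and any distortion apply to the point x, -y, -z); pixel columns grow to the right and rows downward; lengths in m; the calibration is good to about 2 mm. A picture is of the moment at which its call begins. There is no depth.
- robot.finish_job(): hands the job in; it is judged then, once.
The state is a dict: "t": time; "joints": joint angles; "dq": joint speeds; "joint_efforts": joint torques, N m; "ee_pos": TCP position; "tcp_rot": TCP orientation; "wrist_force": force on the tool from outside, world axes, zero at the start; "ft_torque": the same for the moment, N m; "opening": opening from 0.0 (shut) to 1.0 (fully open); "finger_force": force on a finger pad.
Only numpy, scipy, OpenCV 4.12 (cv2) and the standard library are available. Lean on these libraries where they do the work, as an engineer would, in place of code of your own. Each camera call takes 0.05 s, during which the arm holds its last target. There are 200 camera calls.

TASK

Tilt the bin of the plywood rack fully out by its bar pull and try the caps of the three jars in it by turning them gently: one is loose and turns, the others do not budge. Turn the loose cap well out of line with its jar as a mark, by some 20 degrees, and stand that jar upright in the steel tray with its cap left so. Then shut the bin fully with the other two jars left in their pockets, never lifted out, and leave the other things on the table where they are.

Things in the scene. Friction and masses are not known exactly. Their poses are not given: they have to be found in the camera images.
- rack: Plywood housing, 310 mm wide (y), 128 mm high, fixed to the table, with one tilt-out bin as wide as itself; its open front faces -x of its own frame. Its base reaches from x = -85 to +30 mm, its roof and sides from -50 to +30 mm; the roof covers the jars while the bin is shut. Origin: on the table.
- bin (a joint): Forward tilt of the bin (rad): 0 shut, 0.5 fully out against its stop. It turns about a pivot along its lower front edge; the hinge is stiff (about 0.6 N m) and the bin stays where it is left.
- bin_hinge (a point): Middle of the bin's pivot line, 30 mm above the table; the line runs along y of the rack. Shut, the point bin_handle lies 41 mm in front of (-x of the rack) and 70 mm above this point.
- bin_handle (a point): Middle of the steel bar pull on the bin's front panel: a round bar along y, 11 mm thick and 120 mm long, whose centre stands 35 mm in front of the panel; the panel ends 8 mm above it, the rack's roof 28 mm above it. Moves with the bin.
- bin_mid (a point): Centre of the bin's inner floor (bottom of the middle pocket); its axes turn with the bin and agree with the rack's when shut. The three pockets are 45 mm square and 28 mm deep, 90 mm apart along y; the front panel rises 73 mm above the floor, its inner face 34 mm in front of the pockets' centres. Tilted out, the jars lean up to 5 degrees further than the bin.
- tray: Shallow steel tray, 150 (x) x 130 (y) mm, rim 14 mm high, walls and floor 3 mm thick, fixed. Origin: centre of its underside, on the table.
- jar_1: One of three look-alike jars in the bin's pockets, in any order; two caps are tight, one loose: only turning tells. Square glass body 42x42 mm, 32 mm tall; above it a hexagonal black cap, 32 mm across flats, from 35 to 60 mm above the underside; two flats face +-y of the jar at the start. About 120 g; it can be carried by the cap. Origin: centre of the underside; z up along the jar.
- cap_1 (a joint): Angle (rad) of the cap on jar_1, relative to the jar, 0 at the start, positive counterclockwise from above. A tight cap cannot be turned by a gripper (over 2 N m); the loose one turns either way with about 0.1 N m and never comes off. The pocket stops the jar's square body from turning, after about 4 degrees of play.
- jar_2: Another of the three look-alike jars: see jar_1.
- cap_2 (a joint): The same for the cap on jar_2: see cap_1.
- jar_3: Another of the three look-alike jars: see jar_1.
- cap_3 (a joint): The same for the cap on jar_3: see cap_1.
- pigment_pot_1: Small round clear pot with a white ribbed lid, 40x40x41 mm; a bystander, not to be moved. Origin: centre of its underside.
- ink_bottle_2: Dark red ink bottle with a black cap, 34x34x57 mm; a bystander, not to be moved. Origin: centre of its underside.
- eraser: Eraser in a card sleeve, 22x52x12 mm; a bystander, not to be moved. Origin: centre of its underside.
- tube_teal: Crumpled paint tube lying flat, 48x154x36 mm; a bystander, not to be moved. Origin: centre of its underside.
- bulldog_clip: Steel clip, 42x29x27 mm; a bystander, not to be moved. Origin: centre of its underside.

How it is judged:
On the way, in this order (a step that is already met when the one before it is completed fails the run):
1. the bin is tilted out, over 0.4 rad (value of joint bin above 0.4 rad), for 0.2 s.
2. a cap that turns has been found: turned by more than 0.12 rad on its jar, either way (((value of joint cap_1 above 0.12 rad or value of joint cap_1 below -0.12 rad) or (value of joint cap_2 above 0.12 rad or value of joint cap_2 below -0.12 rad) or (value of joint cap_3 above 0.12 rad or value of joint cap_3 below -0.12 rad))), for 0.1 s.
3. the jar with the cap that turned stands in the tray (((x of jar_1 in the frame of tray between -0.058 and 0.058 m and y of jar_1 in the frame of tray between -0.048 and 0.048 m and z of jar_1 in the frame of tray between 0 and 0.014 m and angle between jar_1's own z axis and vertical below 0.12 rad and linear speed of jar_1 below 0.03 m/s and (value of joint cap_1 above 0.12 rad or value of joint cap_1 below -0.12 rad)) or (x of jar_2 in the frame of tray between -0.058 and 0.058 m and y of jar_2 in the frame of tray between -0.048 and 0.048 m and z of jar_2 in the frame of tray between 0 and 0.014 m and angle between jar_2's own z axis and vertical below 0.12 rad and linear speed of jar_2 below 0.03 m/s and (value of joint cap_2 above 0.12 rad or value of joint cap_2 below -0.12 rad)) or (x of jar_3 in the frame of tray between -0.058 and 0.058 m and y of jar_3 in the frame of tray between -0.048 and 0.048 m and z of jar_3 in the frame of tray between 0 and 0.014 m and angle between jar_3's own z axis and vertical below 0.12 rad and linear speed of jar_3 below 0.03 m/s and (value of joint cap_3 above 0.12 rad or value of joint cap_3 below -0.12 rad)))), for 0.2 s.
At the end, for the whole second after the job is handed in: The jar with the loose cap, its cap turned by more than 0.12 rad from where it was, stands at rest in the tray, within 0.12 rad of upright; the bin is shut to within 0.06 rad; the two other jars stand at rest in their pockets in the bin (value of joint bin below 0.06 rad and ((x of jar_1 in the frame of tray between -0.058 and 0.058 m and y of jar_1 in the frame of tray between -0.048 and 0.048 m and z of jar_1 in the frame of tray between 0 and 0.014 m and angle between jar_1's own z axis and vertical below 0.12 rad and linear speed of each of jar_1, jar_2, jar_3 below 0.03 m/s and (value of joint cap_1 above 0.12 rad or value of joint cap_1 below -0.12 rad) and x of jar_2 in the frame of rack between -0.057 and -0.031 m and z of jar_2 in the frame of rack between 0.028 and 0.043 m and angle between each of jar_2, jar_3's own z axis and vertical below 0.15 rad and x of jar_3 in the frame of rack between -0.057 and -0.031 m and z of jar_3 in the frame of rack between 0.028 and 0.043 m) or (x of jar_2 in the frame of tray between -0.058 and 0.058 m and y of jar_2 in the frame of tray between -0.048 and 0.048 m and z of jar_2 in the frame of tray between 0 and 0.014 m and angle between jar_2's own z axis and vertical below 0.12 rad and linear speed of each of jar_2, jar_1, jar_3 below 0.03 m/s and (value of joint cap_2 above 0.12 rad or value of joint cap_2 below -0.12 rad) and x of jar_1 in the frame of rack between -0.057 and -0.031 m and z of jar_1 in the frame of rack between 0.028 and 0.043 m and angle between each of jar_1, jar_3's own z axis and vertical below 0.15 rad and x of jar_3 in the frame of rack between -0.057 and -0.031 m and z of jar_3 in the frame of rack between 0.028 and 0.043 m) or (x of jar_3 in the frame of tray between -0.058 and 0.058 m and y of jar_3 in the frame of tray between -0.048 and 0.048 m and z of jar_3 in the frame of tray between 0 and 0.014 m and angle between jar_3's own z axis and vertical below 0.12 rad and linear speed of each of jar_3, jar_1, jar_2 below 0.03 m/s and (value of joint cap_3 above 0.12 rad or value of joint cap_3 below -0.12 rad) and x of jar_1 in the frame of rack between -0.057 and -0.031 m and z of jar_1 in the frame of rack between 0.028 and 0.043 m and angle between each of jar_1, jar_2's own z axis and vertical below 0.15 rad and x of jar_2 in the frame of rack between -0.057 and -0.031 m and z of jar_2 in the frame of rack between 0.028 and 0.043 m))); the robot touches nothing.
It fails at once if a jar is lifted out of its pocket (26 to 60 mm up in the bin) although its cap has not turned ((z of jar_1 in the frame of bin_mid between 0.026 and 0.06 m and distance between jar_1 and bin_mid below 0.16 m and not (value of joint cap_1 above 0.12 rad or value of joint cap_1 below -0.12 rad)) or (z of jar_2 in the frame of bin_mid between 0.026 and 0.06 m and distance between jar_2 and bin_mid below 0.16 m and not (value of joint cap_2 above 0.12 rad or value of joint cap_2 below -0.12 rad)) or (z of jar_3 in the frame of bin_mid between 0.026 and 0.06 m and distance between jar_3 and bin_mid below 0.16 m and not (value of joint cap_3 above 0.12 rad or value of joint cap_3 below -0.12 rad))).
It fails at once if a bystander is moved by more than 40 mm (distance of any of pigment_pot_1, ink_bottle_2, eraser, tube_teal, bulldog_clip from where it was at the start of the episode above 0.04 m).
It also fails if it takes over 72 s, if anything falls off the work surface, if the arm or the gripper's body presses on something with over 40 N, if the wrist force passes 120 N, or if a joint passes its speed limit or range.

## Working session

There is one attempt and no reset: what is moved stays moved. The work goes in short steps, Python scripts to look and compute and a tool call to move; the robot and the scene stay as the last step left them, time stands still between calls to the robot, and variables do not carry over. Pictures are saved under pics/ and viewed, at most 10 in all, crops included, and the job is handed in when it is done.

Besides the shell and the picture viewer there is one more tool, called after ">>>" in YAML: its name, and indented under it one key for each argument. jog_arm: Moves the arm, as the interface text tells. Its arguments: {"type":"object","properties":{"offset":{"type":"array","items":{"type":"array","items":{"type":"number","minimum":-1,"maximum":1}}},"yaw":{"type":"array","items":{"type":"number","minimum":-1,"maximum":1}},"gripper":{"type":"array","items":{"type":"number"}},"newtons":{"type":"number"}},"required":["offset","yaw","gripper"]}

```bash
mkdir -p pics; cat > h.py <<'E'
import numpy as np, cv2
from bench import robot
from scipy.spatial.transform import Rotation as R
def grab(n,save=None):
    d=robot.get_image(n)
    if save: cv2.imwrite('pics/'+save,d['img'])
    return d
def ray(d,px):
    p=cv2.undistortPoints(np.array([[px]],float),np.array(d['intrinsics'],float),np.array(d['dist'],float))[0,0]
    E=np.array(d['extrinsics']); v=E[:3,:3]@np.array([p[0],-p[1],-1]); return E[:3,3],v/np.linalg.norm(v)
def onz(d,px,z):
    o,v=ray(d,px); return o+v*(z-o[2])/v[2]
def proj(d,P):
    E=np.linalg.inv(np.array(d['extrinsics'])); q=E[:3,:3]@np.array(P)+E[:3,3]
    return cv2.projectPoints(np.array([[q[0],-q[1],-q[2]]]),np.zeros(3),np.zeros(3),np.array(d['intrinsics'],float),np.array(d['dist'],float))[0][0,0]
E
python3 - <<'E'
from h import *
for n in ('scene','top'):
    d=grab(n,n+'1.png'); print(n,np.round(d['extrinsics'],3).tolist(),np.round(d['intrinsics'],1).tolist())
s=robot.state(); print(s)
E
```

```text
scene [[-0.84, -0.352, 0.414, 1.085], [0.543, -0.551, 0.634, 0.699], [0.005, 0.757, 0.654, 0.912], [0.0, 0.0, 0.0, 1.0]] [[414.8, 0.0, 279.1], [0.0, 414.8, 207.6], [0.0, 0.0, 1.0]]
top [[0.025, 0.987, -0.16, 0.34], [-1.0, 0.025, 0.002, -0.109], [0.006, 0.16, 0.987, 1.376], [0.0, 0.0, 0.0, 1.0]] [[469.3, 0.0, 275.2], [0.0, 469.3, 215.5], [0.0, 0.0, 1.0]]
{'t': 0.1, 'joints': array([-1.26011113,  0.47770956,  0.02235022,  1.55630722, -0.01150864,
        1.10929324, -0.08309489]), 'dq': array([-7.95055259e-04, -2.14194441e-04, -5.25867779e-04, -3.82822211e-03,
        6.68942385e-04, -3.55867365e-04,  2.57469345e-05]), 'joint_efforts': array([ 5.20681075e-03, -5.84095716e+01,  1.54009167e+00, -2.73311913e+01,
       -5.42649406e-02,  1.31669972e-02,  5.42401153e-05]), 'ee_pos': array([0.27428786, 0.61618728, 0.22180352]), 'tcp_rot': array([-6.52960310e-01, -3.07275908e+00,  2.47170393e-03]), 'wrist_force': array([-0.28435616,  0.07292258,  0.38051588]), 'ft_torque': array([-0.01344736,  0.00208376, -0.02183582]), 'finger_force': 0.0, 'opening': 0.9994198010770124}
```

View pics/scene1.png

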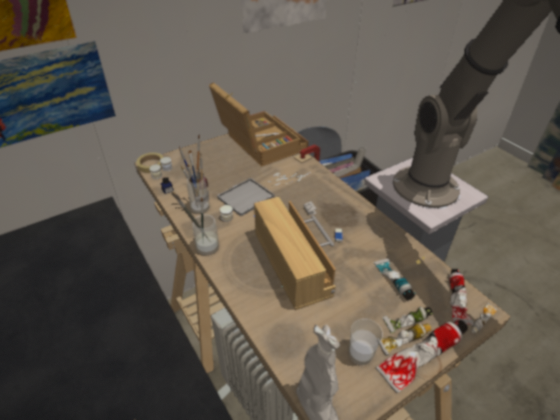

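View pics/top1.png

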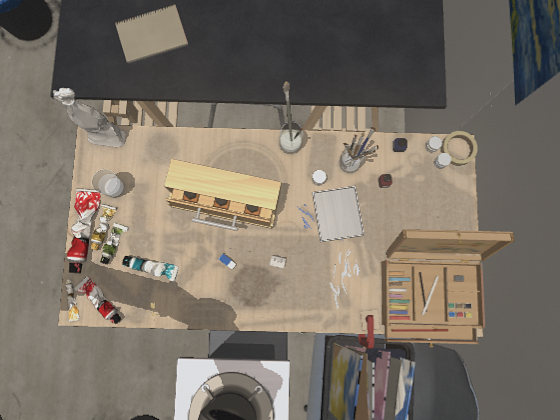

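The scene view shows the rack mid-table with its back towards this camera. In the top view the rack is at about (223,193), its bar pull at (215,219) and the tray at (338,214). The eraser is at (228,261), the clip at (278,261) and the pot at (320,177). I'll zoom in to get the edges.

```bash
python3 - <<'E'
from h import *
i=cv2.imread('pics/top1.png')[150:270,150:370]
cv2.imwrite('pics/c1.png',cv2.resize(i,None,fx=3.6,fy=3.6,interpolation=cv2.INTER_CUBIC))
E
```

```text
(no output)
```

View pics/c1.png

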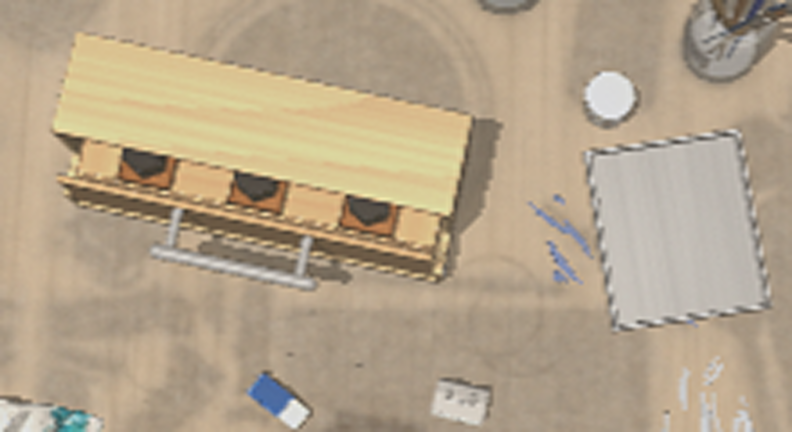

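The crop shows the roof corners at crop px (77,33), (472,115), (447,214) and (52,130). The bar ends are at (152,251) and (314,285), and the tray corners at (585,152), (740,130), (770,305) and (615,330).

```bash
python3 - <<'E'
from h import *
d=grab('top')
f=lambda L,z:np.array([onz(d,(p[0]/3.6+150-.36,p[1]/3.6+150-.36),z) for p in L])
r=f([(77,33),(472,115),(447,214),(52,130)],.128); b=f([(152,251),(314,285)],.1); t=f([(585,152),(740,130),(770,305),(615,330)],.014)
print(r.round(4)); print('len',np.linalg.norm(r[0]-r[1]),np.linalg.norm(r[1]-r[2]),np.linalg.norm(r[2]-r[3]),np.linalg.norm(r[0]-r[3]))
ydir=(r[0]-r[1]+r[3]-r[2])[:2]; th=np.arctan2(ydir[1],ydir[0])-np.pi/2; print('rack yaw',th)
X=np.array([np.cos(th),np.sin(th)]);Y=np.array([-X[1],X[0]])
o=r.mean(0)[:2]+0.010*X; print('origin',o)
bm=b.mean(0); bd=b[0]-b[1];print('bar',b.round(4),np.linalg.norm(bd),np.arctan2(bd[1],bd[0])-np.pi/2,'mid',bm,'rackframe',(bm[:2]-o)@X,(bm[:2]-o)@Y)
print('tray',t.mean(0),[np.linalg.norm(t[i]-t[i-1]) for i in range(4)],np.arctan2(*( (t[0]-t[1])[[1,0]]))-np.pi/2)
for n,p,z in [('pot',(610,97),.041),('eraser',(280,400),.012),('clip',(461,401),.02)]: print(n,f([p],z).round(3))
s=robot.state();print(R.from_rotvec(s['tcp_rot']).as_matrix().round(3))
E
```

```text
[[ 0.6935  0.1787  0.128 ]
 [ 0.6372 -0.124   0.128 ]
 [ 0.5606 -0.107   0.128 ]
 [ 0.6174  0.193   0.128 ]]
len 0.307973866279967 0.07847597872562555 0.3053756300939921 0.0774933443561349
rack yaw -0.18556897108456005
origin [0.63697448 0.03332262]
bar [[ 0.531   0.1175  0.1   ]
 [ 0.508  -0.0071  0.1   ]] 0.1267578323476411 -0.18265876909206202 mid [0.51953103 0.05521807 0.1       ] rackframe -0.11946695293957353 -0.0001494603183011712
tray [ 0.57346438 -0.29570484  0.014     ] [np.float64(0.14898328916905854), np.float64(0.1297882199604609), np.float64(0.14699341093523527), np.float64(0.12804373896013202)] 0.16955266041440176
pot [[ 0.676 -0.237  0.041]]
eraser [[0.426 0.024 0.012]]
clip [[ 0.428 -0.122  0.02 ]]
[[-0.914  0.407 -0.001]
 [ 0.407  0.914 -0.001]
 [-0.    -0.001 -1.   ]]
```

```bash
cat >> h.py <<'E'
TH=-0.184; O=np.array([0.637,0.0333])
def rw(x,y): # rack->world
    c,s=np.cos(TH),np.sin(TH); return O+np.array([c*x-s*y,s*x+c*y])
def go(x,y,z,yang=None,s=None):
    "units for jog to world TCP target; yang=world angle(deg) of tool y"
    s=s or robot.state(); M=R.from_rotvec(s['tcp_rot']).as_matrix()
    a=np.degrees(np.arctan2(M[1,1],M[0,1])); 
    dy=0 if yang is None else -((yang-a+180)%360-180)
    print('pos',s['ee_pos'].round(4),'yang',round(a,2),'-> off',(M.T@(np.array([x,y,z])-s['ee_pos'])/.3).round(4),'yaw',round(dy/360,4),'t',round(s['t'],2))
E
python3 -c "
from h import *
print(rw(-.1195,0))"
```

```text
[0.5195172  0.05516414]
```

>>> jog_arm:
  offset:
    - [-0.755,-0.69,0]
    - [-0.755,-0.69,0]
    - [-0.755,-0.69,0]
    - [-0.755,-0.69,0]
    - [-0.755,-0.69,0]
    - [-0.755,-0.69,0]
    - [-0.755,-0.69,0]
    - [-0.755,-0.69,0]
  yaw: [0.106,0.106,0.106,0.106,0.106,0.106,0.106,0.106]
  gripper: [0.65,0.65,0.65,0.65,0.65,0.65,0.65,0.65]
  newtons: 10

```text
t: 0.95
ee_pos: [0.398, 0.3338, 0.2228]
tcp_rot: [1.627, 2.688, 0.0]
wrist_force: [-0.4, 0.7, 0.1]
opening: 0.351
finger_force: 0.0
```

```bash
python3 -c "
from h import *
x,y=rw(-.1195,0); go(x,y,.2,-10.5); print(robot.state()['opening'],robot.state()['joints'].round(2))"
```

```text
pos [0.398  0.3338 0.2228] yang 27.63 -> off [-1.0108 -0.072   0.0759] yaw 0.1059 t 0.95
0.3508312041565015 [-1.03  0.22  0.24  1.94 -0.06  0.99 -0.27]
```

>>> jog_arm:
  offset:
    - [-1,-0.07,0]
    - [-1,-0.07,0]
    - [-1,-0.07,0]
    - [-1,-0.07,0]
    - [-1,-0.07,0]
    - [-1,-0.07,0]
    - [-1,-0.07,0]
    - [-1,-0.07,0]
  yaw: [0.106,0.106,0.106,0.106,0.106,0.106,0.106,0.106]
  gripper: [0.65,0.65,0.65,0.65,0.65,0.65,0.65,0.65]

```text
t: 1.75
ee_pos: [0.5192, 0.0614, 0.2224]
tcp_rot: [-2.412, -2.013, 0.0]
wrist_force: [0.4, 1.1, 0.1]
opening: 0.351
finger_force: 0.0
```

```bash
python3 - <<'E'
from h import *
x,y=rw(-.1195,0); go(x,y,.089,-10.5); d=grab('wrist','w1.png')
print(np.round(d['extrinsics'],3).tolist())
for yy in (-.06,0,.06): 
    p=rw(-.1195,yy); print(proj(d,[*p,.1]).round(1))
E
```

```text
pos [0.5192 0.0614 0.2224] yang -10.31 -> off [-0.0202  0.0048  0.4447] yaw 0.0005 t 1.75
[[0.984, 0.173, 0.047, 0.532], [-0.179, 0.95, 0.255, 0.131], [-0.001, -0.259, 0.966, 0.383], [0.0, 0.0, 0.0, 1.0]]
[281.9 270.5]
[282.2 213.2]
[282.6 149.6]
```

View pics/w1.png

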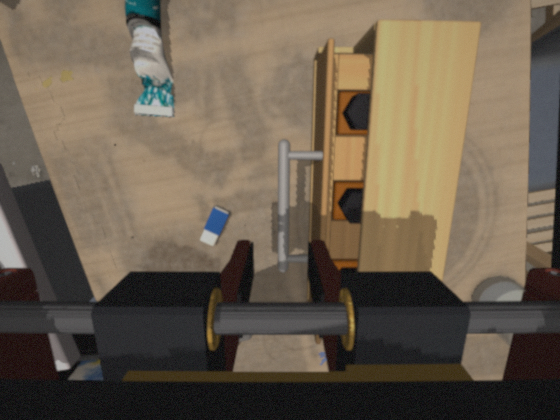

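The bar runs (283,140)–(283,272) in the wrist view, against a predicted column of 282, so it lies between the fingers. I'll go down on it.

>>> jog_arm:
  offset:
    - [-0.02,0.005,0.15]
    - [-0.02,0.005,0.3]
    - [-0.02,0.005,0.4]
    - [-0.02,0.005,0.445]
    - [-0.02,0.005,0.445]
    - [-0.02,0.005,0.445]
    - [-0.02,0.005,0.445]
    - [-0.02,0.005,0.445]
  yaw: [0,0,0,0,0,0,0,0]
  gripper: [0.65,0.65,0.65,0.65,0.65,0.82,0.82,0.82]

```text
t: 2.6
ee_pos: [0.5202, 0.0547, 0.0905]
tcp_rot: [2.411, 2.013, 0.004]
wrist_force: [-0.1, 0.2, -0.8]
opening: 0.183
finger_force: 0.0
```

```bash
python3 - <<'E'
from h import *
s=robot.state();print(s['opening'],s['wrist_force'])
h=np.array([-.0785,.03])
for a in (.1,.2,.3,.4,.5,.55):
    c,q=np.cos(a),np.sin(a); bx,bz=-.041*c-.07*q,-.041*q+.07*c
    p=rw(h[0]+bx,0.0); print(a,end=' '); go(*p,h[1]+bz-.011)
E
```

```text
0.18262571332433142 [-0.10936627  0.23706068 -0.78322613]
0.1 pos [0.5202 0.0547 0.0905] yang -10.3 -> off [ 0.0013 -0.0253  0.0199] yaw 0.0 t 2.6
0.2 pos [0.5202 0.0547 0.0905] yang -10.3 -> off [ 0.0014 -0.0464  0.0368] yaw 0.0 t 2.6
0.3 pos [0.5202 0.0547 0.0905] yang -10.3 -> off [ 0.0014 -0.0656  0.0558] yaw 0.0 t 2.6
0.4 pos [0.5202 0.0547 0.0905] yang -10.3 -> off [ 0.0015 -0.0829  0.0766] yaw 0.0 t 2.6
0.5 pos [0.5202 0.0547 0.0905] yang -10.3 -> off [ 0.0015 -0.098   0.099 ] yaw 0.0 t 2.6
0.55 pos [0.5202 0.0547 0.0905] yang -10.3 -> off [ 0.0015 -0.1047  0.1108] yaw 0.0 t 2.6
```

>>> jog_arm:
  offset:
    - [0,-0.025,0.015]
    - [0,-0.045,0.03]
    - [0,-0.065,0.05]
    - [0,-0.082,0.067]
    - [0,-0.097,0.085]
    - [0,-0.11,0.1]
    - [0,-0.115,0.102]
    - [0,-0.115,0.102]
  yaw: [0,0,0,0,0,0,0,0]
  gripper: [0.82,0.82,0.82,0.82,0.82,0.82,0.82,0.82]

```text
t: 3.4
ee_pos: [0.4927, 0.0605, 0.0611]
tcp_rot: [2.406, 2.006, 0.019]
wrist_force: [13.7, -1.1, -1.5]
opening: 0.182
finger_force: 6.8
```

```bash
python3 - <<'E'
from h import *
d=grab('top','top2.png')
i=d['img'][150:270,150:370]
cv2.imwrite('pics/c2.png',cv2.resize(i,None,fx=3.6,fy=3.6,interpolation=cv2.INTER_CUBIC))
d=grab('scene','scene2.png')
i=d['img'][180:310,230:370]
cv2.imwrite('pics/c3.png',cv2.resize(i,None,fx=4,fy=4,interpolation=cv2.INTER_CUBIC))
E
```

>>> jog_arm:
  offset:
    - [0,-0.012,0]
    - [0,-0.012,0]
    - [0,-0.012,0]
  yaw: [0,0,0]
  gripper: [0.82,0.82,0.82]

```text
t: 3.8
ee_pos: [0.4911, 0.0608, 0.0611]
tcp_rot: [2.404, 2.003, 0.023]
wrist_force: [20.0, -2.8, -10.6]
opening: 0.216
finger_force: 10.0
```

>>> jog_arm:
  offset:
    - [0,0.02,0]
    - [0,0.034,0]
    - [0,0.034,0]
    - [0,0.034,0]
  yaw: [0,0,0,0]
  gripper: [0.82,0.82,0.82,0.82]

```text
t: 4.2
ee_pos: [0.4925, 0.0592, 0.0589]
tcp_rot: [2.411, 2.012, 0.003]
wrist_force: [4.0, -0.0, 1.7]
opening: 0.178
finger_force: 1.9
```

>>> jog_arm:
  offset:
    - [0,0,-0.07]
    - [0,0,-0.2]
    - [0,0,-0.36]
    - [0,0,-0.5]
    - [0,0,-0.6]
    - [0,0,-0.6]
    - [0,0,-0.6]
  yaw: [0,0,0,0,0,0,0]
  gripper: [0.82,0.82,0.82,0.82,0.82,0.82,0.82]

```text
t: 4.9
ee_pos: [0.4907, 0.0595, 0.2382]
tcp_rot: [-2.411, -2.013, 0.0]
wrist_force: [0.4, 0.6, 0.6]
opening: 0.18
finger_force: 0.0
```

```bash
python3 - <<'E'
from h import *
d=grab('top','top3.png')
i=d['img'][150:270,150:370]
cv2.imwrite('pics/c3.png',cv2.resize(i,None,fx=3.6,fy=3.6,interpolation=cv2.INTER_CUBIC))
go(*rw(-.073,.09),.2,79.5)
E
```

```text
pos [0.4903 0.0593 0.2374] yang -10.29 -> off [0.3032 0.255  0.124 ] yaw -0.2494 t 4.95
```

View pics/c3.png

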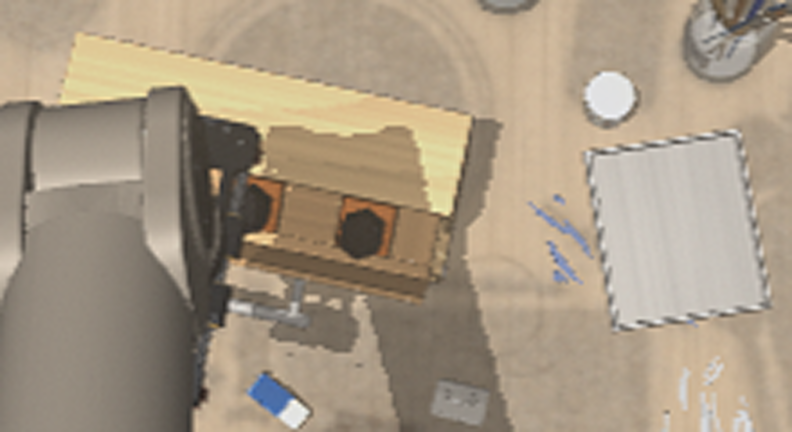

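The bin is out, and the right-hand cap shows at crop (363,232). I'll check that against the predicted position.

```bash
python3 - <<'E'
from h import *
d=grab('top')
i=d['img'][195:232,235:270]
m=(i.max(2)<75).astype(np.uint8); n,l,st,c=cv2.connectedComponentsWithStats(m); print(st.tolist(),(c+[235,195]).round(1).tolist())
p=onz(d,(363/3.6+149.64,232/3.6+149.64),.104); c,s=np.cos(TH),np.sin(TH); v=p[:2]-O; print(p,'rack',c*v[0]+s*v[1],-s*v[0]+c*v[1])
go(*rw(-.075,-.09),.2,79.5); print(robot.state()['joints'].round(2))
E
```

```text
[[0, 0, 35, 37, 1172], [9, 13, 12, 14, 123]] [[252.2, 212.8], [249.9, 214.6]]
[ 0.54920257 -0.04325672  0.104     ] rack -0.0723082990384033 -0.09132814851522432
pos [0.4902 0.0592 0.237 ] yang -10.29 -> off [-0.2961  0.2461  0.1231] yaw -0.2494 t 5.0
[-0.73  0.17  0.55  1.99 -0.1   1.01 -0.31]
```

```bash
python3 -c "
from h import *
go(*rw(-.077,-.091),.2,79.5)"
```

```text
pos [0.4902 0.0592 0.237 ] yang -10.29 -> off [-0.2994  0.2394  0.1231] yaw -0.2494 t 5.0
```

>>> jog_arm:
  offset:
    - [-0.3,0.239,0.123]
    - [-0.3,0.239,0.123]
    - [-0.3,0.239,0.123]
    - [-0.3,0.239,0.123]
    - [-0.3,0.239,0.123]
    - [-0.3,0.239,0.123]
    - [-0.3,0.239,0.123]
    - [-0.3,0.239,0.123]
  yaw: [-0.25,-0.25,-0.25,-0.25,-0.25,-0.25,-0.25,-0.25]
  gripper: [0.36,0.36,0.36,0.36,0.36,0.36,0.36,0.36]

```text
t: 5.8
ee_pos: [0.5447, -0.0423, 0.1996]
tcp_rot: [-0.947, -2.991, 0.003]
wrist_force: [0.3, 0.3, 0.1]
opening: 0.643
finger_force: 0.0
```

>>> jog_arm:
  offset:
    - [0,0,0]
    - [0,0,0]
  yaw: [-0.06,-0.06]
  gripper: [0.36,0.36]

```text
t: 6.0
ee_pos: [0.5447, -0.0422, 0.1996]
tcp_rot: [-0.489, -3.099, 0.001]
wrist_force: [-1.0, -0.5, -0.5]
opening: 0.641
finger_force: 0.0
```

```bash
python3 -c "
from h import *
go(*rw(-.077,-.091),.079,79.5);robot.state()
d=grab('wrist','w2.png')
for z in (.104,): print(proj(d,[*rw(-.079,-.091),z]))
"
```

```text
pos [ 0.5447 -0.0422  0.1996] yang 72.06 -> off [-0.0012  0.0009  0.4019] yaw -0.0207 t 6.0
[279.82909393 212.80707201]
```

View pics/w2.png

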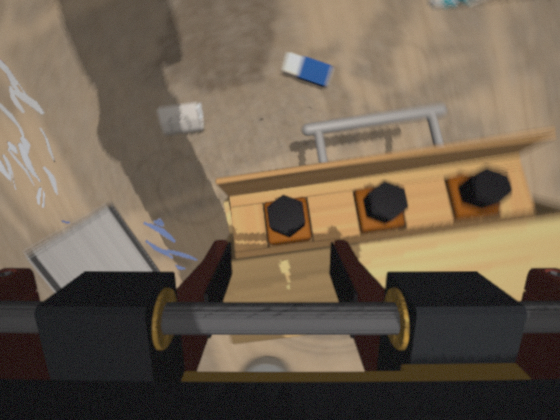

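The wrist view shows the near cap's top at (286,215) against a predicted (280,213), so it sits about 4 mm towards +y. I'll correct for that, go down and grip.

```bash
python3 -c "
from h import *
go(*rw(-.076,-.0865),.079,79.5)
"
```

```text
pos [ 0.5447 -0.0423  0.1997] yang 72.47 -> off [-0.0025  0.0166  0.4023] yaw -0.0195 t 6.05
```

>>> jog_arm:
  offset:
    - [-0.0025,0.0166,0.1]
    - [-0.0025,0.0166,0.2]
    - [-0.0025,0.0166,0.28]
    - [-0.0025,0.0166,0.28]
    - [-0.0025,0.0166,0.28]
  yaw: [-0.015,-0.015,-0.015,-0.015,-0.015]
  gripper: [0.36,0.36,0.36,0.36,0.36]

```text
t: 6.55
ee_pos: [0.5476, -0.0379, 0.117]
tcp_rot: [-0.355, -3.119, 0.001]
wrist_force: [-0.2, -0.9, 1.1]
opening: 0.642
finger_force: 0.0
```

```bash
python3 -c "
from h import *
go(*rw(-.076,-.0865),.079,79.5)
"
```

```text
pos [ 0.5476 -0.0379  0.117 ] yang 77.01 -> off [ 0.0036 -0.0007  0.1266] yaw -0.0069 t 6.55
```

>>> jog_arm:
  offset:
    - [0.003,0,0.06]
    - [0.003,0,0.125]
    - [0.003,0,0.125]
    - [0.003,0,0.125]
  yaw: [-0.007,-0.007,-0.007,-0.007]
  gripper: [0.36,0.36,0.36,0.36]

```text
t: 6.95
ee_pos: [0.5481, -0.0376, 0.0812]
tcp_rot: [0.285, 3.128, 0.0]
wrist_force: [0.2, -0.7, 0.1]
opening: 0.639
finger_force: 0.0
```

>>> jog_arm:
  offset:
    - [0,0,0]
    - [0,0,0]
    - [0,0,0]
    - [0,0,0]
    - [0,0,0]
    - [0,0,0]
  yaw: [0,0,0,0,0,0]
  gripper: [1,1,1,1,1,1]
  newtons: 15

```text
t: 7.55
ee_pos: [0.548, -0.0376, 0.0807]
tcp_rot: [0.284, 3.128, 0.0]
wrist_force: [-1.3, -0.2, 6.1]
opening: 0.365
finger_force: 15.0
```

```bash
cat >> h.py <<'E'
def st():
    s=robot.state();M=R.from_rotvec(s['tcp_rot']).as_matrix();c,q=np.cos(TH),np.sin(TH);v=s['ee_pos'][:2]-O
    print('t',s['t'],'pos',s['ee_pos'].round(4),'rack',round(c*v[0]+q*v[1],4),round(c*v[1]-q*v[0],4),'yang',round(np.degrees(np.arctan2(M[1,1],M[0,1])),2),'F',s['wrist_force'].round(1),'T',s['ft_torque'].round(3),'open mm',round(s['opening']*88,1),'ff',s['finger_force'])
E
python3 -c "
from h import *
st()"
```

```text
t 7.55 pos [ 0.548  -0.0376  0.0807] rack -0.0745 -0.086 yang 79.62 F [-1.3 -0.2  6.1] T [-0.014  0.171  0.021] open mm 32.1 ff 14.995102030461567
```

Opening is 32.1 mm, so the grip is on the flats. I'll turn gently.

>>> jog_arm:
  offset:
    - [0,0,0]
    - [0,0,0]
    - [0,0,0]
    - [0,0,0]
    - [0,0,0]
    - [0,0,0]
  yaw: [0.008,0.015,0.022,0.03,0.03,0.03]
  gripper: [1,1,1,1,1,1]

```text
t: 8.15
ee_pos: [0.5484, -0.0371, 0.081]
tcp_rot: [0.575, 3.087, 0.001]
wrist_force: [-2.0, -0.1, 8.1]
opening: 0.374
finger_force: 15.2
```

```bash
python3 -c "
from h import *
st()"
```

```text
t 8.15 pos [ 0.5484 -0.0371  0.081 ] rack -0.0742 -0.0854 yang 68.9 F [-2.  -0.1  8.1] T [0.271 0.143 0.297] open mm 33.0 ff 15.156421973970282
```

Torque is 0.30 N·m with the fingers being spread, so this one looks tight. I'll turn back, release and try the middle jar.

>>> jog_arm:
  offset:
    - [0,0,0]
    - [0,0,0]
    - [0,0,0]
    - [0,0,0]
    - [0,0,0]
  yaw: [-0.015,-0.03,-0.03,-0.03,-0.03]
  gripper: [1,1,0.36,0.36,0.36]

```text
t: 8.65
ee_pos: [0.5474, -0.0374, 0.08]
tcp_rot: [-0.287, -3.128, 0.0]
wrist_force: [-0.1, 0.1, -1.0]
opening: 0.595
finger_force: 0.0
```

>>> jog_arm:
  offset:
    - [0,0,-0.07]
    - [0,0,-0.15]
    - [0,0.15,-0.16]
    - [0,0.3,-0.16]
    - [0,0.3,-0.16]
    - [0,0.3,-0.08]
    - [0,0.3,0]
    - [0,0.3,0]
  yaw: [0,0,0,0,0,0,0,0]
  gripper: [0.36,0.36,0.36,0.36,0.36,0.36,0.36,0.36]

```text
t: 9.45
ee_pos: [0.5613, 0.0507, 0.0774]
tcp_rot: [-0.284, -3.123, 0.003]
wrist_force: [-0.0, -1.0, -0.4]
opening: 0.64
finger_force: 0.0
```

```bash
python3 -c "
from h import *
st()"
```

```text
t 9.45 pos [0.5613 0.0507 0.0774] rack -0.0776 0.0032 yang 79.6 F [-0.  -1.  -0.4] T [ 0.032  0.067 -0.026] open mm 56.3 ff 0.0
```

>>> jog_arm:
  offset:
    - [0,0,0]
    - [0,0,0]
    - [0,0,0]
    - [0,0,0]
    - [0,0,0]
    - [0,0,0]
  yaw: [0,0,0,0,0,0]
  gripper: [1,1,1,1,1,1]

```text
t: 10.05
ee_pos: [0.5645, 0.0509, 0.0811]
tcp_rot: [0.284, 3.127, 0.001]
wrist_force: [-0.2, -0.5, 6.6]
opening: 0.366
finger_force: 15.0
```

>>> jog_arm:
  offset:
    - [0,0,0]
    - [0,0,0]
    - [0,0,0]
    - [0,0,0]
    - [0,0,0]
    - [0,0,0]
  yaw: [0.008,0.015,0.022,0.03,0.03,0.03]
  gripper: [1,1,1,1,1,1]

```text
t: 10.65
ee_pos: [0.565, 0.0532, 0.0815]
tcp_rot: [0.574, 3.086, 0.005]
wrist_force: [-1.8, 3.9, 8.0]
opening: 0.362
finger_force: 15.0
```

```bash
python3 -c "
from h import *
st()"
```

```text
t 10.65 pos [0.565  0.0532 0.0815] rack -0.0744 0.0064 yang 68.92 F [-1.8  3.9  8. ] T [1.142 0.143 0.1  ] open mm 31.8 ff 14.999652682340754
```

Torque holds at 0.10 N·m and the opening is unchanged, so this is the loose cap. I'll turn it further.

>>> jog_arm:
  offset:
    - [0,0,0]
    - [0,0,0]
    - [0,0,0]
    - [0,0,0]
    - [0,0,0]
    - [0,0,0]
  yaw: [0.008,0.016,0.024,0.032,0.036,0.036]
  gripper: [1,1,1,1,1,1]

```text
t: 11.25
ee_pos: [0.5658, 0.0545, 0.0818]
tcp_rot: [0.918, 3.002, 0.008]
wrist_force: [-0.7, 6.2, 8.4]
opening: 0.374
finger_force: 15.1
```

```bash
python3 - <<'E'
from h import *
st()
E
```

```text
t 11.25 pos [0.5658 0.0545 0.0818] rack -0.0739 0.0078 yang 56.0 F [-0.7  6.2  8.4] T [ 1.655 -0.209  0.333] open mm 32.9 ff 15.073293585252149
```

>>> jog_arm:
  offset:
    - [0,0,0]
    - [0,0,0]
    - [0,0,0]
    - [0,0,0]
    - [0,0,0]
    - [0,0,0]
    - [0,0,0]
    - [0,0,0]
  yaw: [0,0,0,0,0,0,0,0]
  gripper: [0.55,0.55,0.55,1,1,1,1,1]

```text
t: 12.05
ee_pos: [0.5644, 0.051, 0.0809]
tcp_rot: [0.922, 3.002, 0.001]
wrist_force: [-0.8, -0.0, 6.7]
opening: 0.393
finger_force: 18.0
```

```bash
python3 - <<'E'
from h import *
st()
E
```

```text
t 12.05 pos [0.5644 0.051  0.0809] rack -0.0746 0.0041 yang 55.86 F [-0.8 -0.   6.7] T [0.236 0.009 0.068] open mm 34.6 ff 18.016725162871126
```

>>> jog_arm:
  offset:
    - [0,0,0]
    - [0,0,0]
    - [0,0,0]
    - [0,0,0]
  yaw: [0.01,0.02,0.025,0.025]
  gripper: [1,1,1,1]

```text
t: 12.45
ee_pos: [0.5651, 0.0538, 0.0817]
tcp_rot: [1.152, 2.921, 0.006]
wrist_force: [-2.0, 4.8, 12.7]
opening: 0.395
finger_force: 20.6
```

```bash
python3 - <<'E'
from h import *
st()
E
```

```text
t 12.45 pos [0.5651 0.0538 0.0817] rack -0.0744 0.007 yang 46.96 F [-2.   4.8 12.7] T [1.668 0.153 0.397] open mm 34.8 ff 20.602493834547847
```

Opening is 34.8 mm, so the pads no longer lie cleanly on flats. I'll release, rise and look at the hex orientation.

>>> jog_arm:
  offset:
    - [0,0,0]
    - [0,0,0]
    - [0,0,-0.1]
    - [0,0,-0.2]
    - [0,0,-0.3]
    - [0,0,-0.4]
    - [0,0,-0.4]
    - [0,0,-0.4]
  yaw: [0,0,0,-0.02,-0.04,-0.06,-0.08,-0.09]
  gripper: [0.36,0.36,0.36,0.36,0.36,0.36,0.36,0.36]

```text
t: 13.25
ee_pos: [0.564, 0.0506, 0.2011]
tcp_rot: [0.288, 3.127, 0.001]
wrist_force: [-0.3, -0.6, 0.4]
opening: 0.635
finger_force: 0.0
```

```bash
python3 - <<'E'
from h import *
st()
d=grab('wrist','w3.png')
i=d['img'][120:280,150:420]
cv2.imwrite('pics/c4.png',cv2.resize(i,None,fx=2.9,fy=2.9,interpolation=cv2.INTER_CUBIC))
E
```

```text
t 13.25 pos [0.564  0.0506 0.2011] rack -0.075 0.0037 yang 79.48 F [-0.3 -0.6  0.4] T [ 0.006 -0.004 -0.001] open mm 55.8 ff 0.0
```

View pics/c4.png

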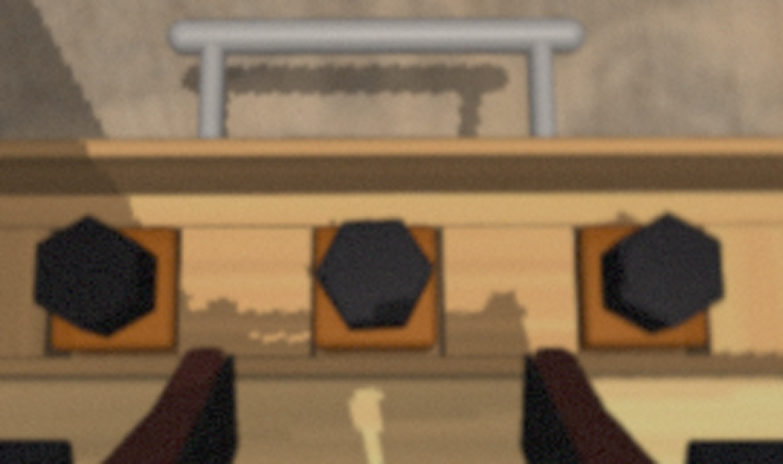

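The middle cap now has its flats facing fore and aft, turned about 30°. Both neighbours still have flats facing ±y. I'll regrip along the turned flats, turn back about 10° to leave the 20° mark, then lift.

>>> jog_arm:
  offset:
    - [0,0,0.15]
    - [0,0,0.28]
    - [0,0,0.36]
    - [0,0,0.397]
    - [0,0,0.397]
    - [0,0,0.397]
  yaw: [0.02,0.04,0.06,0.08,0.083,0.083]
  gripper: [0.36,0.36,0.36,0.36,0.36,0.36]

```text
t: 13.9
ee_pos: [0.5615, 0.0508, 0.0795]
tcp_rot: [-1.085, -2.945, 0.006]
wrist_force: [-3.6, -0.5, -5.7]
opening: 0.634
finger_force: 25.7
```

>>> jog_arm:
  offset:
    - [0,0,0]
    - [0,0,0]
    - [0,0,0]
    - [0,0,0]
    - [0,0,0]
    - [0,0,0]
  yaw: [0,0,0,0,0,0]
  gripper: [1,1,1,1,1,1]
  newtons: 15

```text
t: 14.5
ee_pos: [0.5643, 0.0539, 0.0813]
tcp_rot: [-1.091, -2.946, -0.006]
wrist_force: [-1.3, 6.2, -1.8]
opening: 0.498
finger_force: 14.4
```

```bash
python3 - <<'E'
from h import *
st()
E
```

```text
t 14.5 pos [0.5643 0.0539 0.0813] rack -0.0752 0.0069 yang 49.37 F [-1.3  6.2 -1.8] T [1.516 0.167 0.158] open mm 43.8 ff 14.420482528066714
```

>>> jog_arm:
  offset:
    - [0,0,0]
    - [0,0,0]
    - [0,0,0]
    - [0,0,0]
    - [0,0,0]
  yaw: [-0.01,-0.02,-0.03,-0.03,-0.03]
  gripper: [1,1,1,1,1]

```text
t: 15.0
ee_pos: [0.5644, 0.0516, 0.0817]
tcp_rot: [0.812, 3.034, 0.003]
wrist_force: [-1.4, 3.2, 4.9]
opening: 0.392
finger_force: 16.7
```

```bash
python3 - <<'E'
from h import *
st()
E
```

```text
t 15.0 pos [0.5644 0.0516 0.0817] rack -0.0747 0.0047 yang 60.03 F [-1.4  3.2  4.9] T [0.773 0.364 0.01 ] open mm 34.5 ff 16.652260718092293
```

>>> jog_arm:
  offset:
    - [0,0,0]
    - [0,0,0]
    - [0,0,-0.018]
    - [0,0,-0.018]
    - [0,0,-0.018]
    - [0,0,-0.018]
    - [0,0,-0.018]
    - [0,0,-0.018]
  yaw: [0,0,0,0,0,0,0,0]
  gripper: [0.5,0.5,0.5,1,1,1,1,1]

```text
t: 15.8
ee_pos: [0.5646, 0.0508, 0.0869]
tcp_rot: [0.808, 3.034, 0.001]
wrist_force: [1.2, -1.3, 4.7]
opening: 0.388
finger_force: 14.8
```

```bash
python3 - <<'E'
from h import *
st()
E
```

```text
t 15.8 pos [0.5646 0.0508 0.0869] rack -0.0744 0.004 yang 60.17 F [ 1.2 -1.3  4.7] T [-0.162 -0.427  0.001] open mm 34.1 ff 14.774184369889554
```

>>> jog_arm:
  offset:
    - [0.008,-0.003,-0.015]
    - [0.015,-0.005,-0.03]
    - [0.023,-0.008,-0.045]
    - [0.03,-0.01,-0.06]
    - [0.04,-0.014,-0.08]
    - [0.05,-0.018,-0.1]
    - [0.06,-0.021,-0.12]
    - [0.06,-0.021,-0.2]
  yaw: [0,0,0,0,0,0,0,0]
  gripper: [1,1,1,1,1,1,1,1]
  newtons: 20

```text
t: 16.6
ee_pos: [0.5418, 0.0542, 0.145]
tcp_rot: [-0.806, -3.03, 0.005]
wrist_force: [0.3, -0.0, -0.4]
opening: 0.374
finger_force: 19.6
```

>>> jog_arm:
  offset:
    - [0,0,-0.1]
    - [0,0,-0.2]
    - [0,0,-0.3]
    - [0,0,-0.3]
  yaw: [0,0,0,0]
  gripper: [1,1,1,1]

```text
t: 17.0
ee_pos: [0.5466, 0.0544, 0.2404]
tcp_rot: [0.808, 3.031, 0.005]
wrist_force: [-0.4, -0.1, -1.2]
opening: 0.373
finger_force: 19.6
```

```bash
python3 - <<'E'
from h import *
st()
d=grab('wrist','w4.png');e=grab('scene','s4.png')
i=d['img'][120:360,130:430]
p=proj(e,robot.state()['ee_pos']).astype(int);print(p)
j=e['img'][p[1]-60:p[1]+60,p[0]-75:p[0]+75]
cv2.imwrite('pics/c5.png',np.vstack([cv2.resize(i,(400,300)),cv2.resize(j,(400,300),interpolation=cv2.INTER_CUBIC)]))
E
```

```text
t 17.0 pos [0.5466 0.0544 0.2404] rack -0.0928 0.0042 yang 60.16 F [-0.4 -0.1 -1.2] T [-0.014 -0.06   0.032] open mm 32.8 ff 19.649342219342998
[317 194]
```

View pics/c5.png

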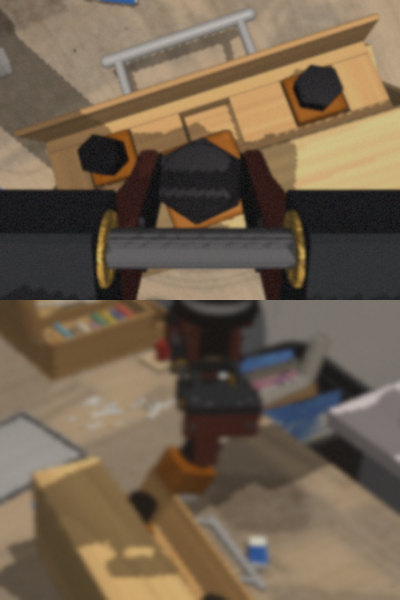

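The wrist view shows the jar held, with its body turned about 20° against the cap and the other two jars still in place. The scene view shows it leaning. I'll carry it over to the tray.

>>> jog_arm:
  offset:
    - [-0.592,-1,0]
    - [-0.592,-1,0]
    - [-0.592,-1,0]
    - [-0.592,-1,0]
    - [-0.592,-1,0]
    - [-0.592,-1,0]
    - [-0.592,-1,0]
    - [-0.592,-1,0]
  yaw: [-0.11,-0.11,-0.11,-0.11,-0.11,-0.11,-0.11,-0.11]
  gripper: [1,1,1,1,1,1,1,1]

```text
t: 17.9
ee_pos: [0.5469, -0.2995, 0.2346]
tcp_rot: [0.258, -3.127, 0.002]
wrist_force: [-0.5, 0.4, -1.3]
opening: 0.371
finger_force: 19.7
```

>>> jog_arm:
  offset:
    - [0,0,0]
    - [0,0,0]
  yaw: [0,0]
  gripper: [1,1]

```text
t: 18.1
ee_pos: [0.5489, -0.2934, 0.2346]
tcp_rot: [0.267, -3.127, -0.003]
wrist_force: [0.4, 0.5, -1.5]
opening: 0.371
finger_force: 19.7
```

```bash
python3 - <<'E'
from h import *
st(); go(.5467,-.3006,.06,99.7)
d=grab('scene'); P=robot.state()['ee_pos']
p=proj(d,P).astype(int);print(p)
j=d['img'][p[1]-40:p[1]+50,p[0]-60:p[0]+60]
cv2.imwrite('pics/c6.png',cv2.resize(j,None,fx=6,fy=6,interpolation=cv2.INTER_CUBIC))
E
```

```text
t 18.1 pos [ 0.5489 -0.2934  0.2346] rack -0.0268 -0.3373 yang 99.75 F [ 0.4  0.5 -1.5] T [ 0.062  0.008 -0.017] open mm 32.6 ff 19.672822725152503
pos [ 0.5489 -0.2934  0.2346] yang 99.75 -> off [ 0.0097 -0.0238  0.582 ] yaw 0.0001 t 18.1
[249 136]
```

>>> jog_arm:
  offset:
    - [0.01,-0.024,0.15]
    - [0.01,-0.024,0.3]
    - [0.01,-0.024,0.42]
    - [0.01,-0.024,0.5]
    - [0.01,-0.024,0.545]
    - [0.01,-0.024,0.545]
    - [0.01,-0.024,0.545]
  yaw: [0,0,0,0,0,0,0]
  gripper: [1,1,1,1,1,1,1]

```text
t: 18.85
ee_pos: [0.5491, -0.3012, 0.0738]
tcp_rot: [-0.27, 3.129, -0.0]
wrist_force: [0.6, -0.0, -0.5]
opening: 0.377
finger_force: 19.7
```

>>> jog_arm:
  offset:
    - [0,0,0]
    - [0,0,0]
    - [0,0,0]
    - [0,0,0]
    - [0,0,0]
    - [0,0,0]
  yaw: [0,0,0,0,0,0]
  gripper: [1,1,1,1,1,1]
  newtons: 5

```text
t: 19.45
ee_pos: [0.5482, -0.3017, 0.073]
tcp_rot: [-0.268, 3.13, 0.0]
wrist_force: [-0.5, -0.3, -0.9]
opening: 0.366
finger_force: 5.0
```

```bash
python3 - <<'E'
from h import *
st()
d=grab('scene'); P=robot.state()['ee_pos']
p=proj(d,P).astype(int);print(p)
j=d['img'][p[1]-40:p[1]+50,p[0]-60:p[0]+60]
cv2.imwrite('pics/c6.png',cv2.resize(j,None,fx=6,fy=6,interpolation=cv2.INTER_CUBIC))
E
```

```text
t 19.45 pos [ 0.5482 -0.3017  0.073 ] rack -0.026 -0.3456 yang 99.79 F [-0.5 -0.3 -0.9] T [0.111 0.027 0.005] open mm 32.2 ff 4.99926321106841
[250 176]
```

View pics/c6.png

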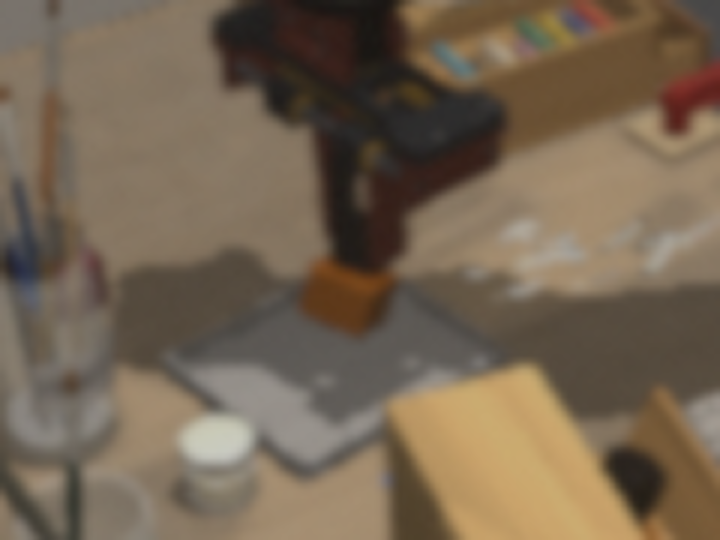

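The jar hangs low over the tray in the scene view, with its lean unclear by eye. I'll compare the orange body's blob with upright and leaning predictions.

```bash
cat > lean.py <<'E'
from h import *
def lean(w=40):
    d=robot.get_image('scene'); s=robot.state(); G=s['ee_pos']+[0,0,.019]; M=R.from_rotvec(s['tcp_rot']).as_matrix(); u=-M[:,0]; u[2]=0
    p=proj(d,G-[0,0,.04]).astype(int); x0,y0=p-w//2
    hsv=cv2.cvtColor(d['img'][y0:y0+w,x0:x0+w],cv2.COLOR_BGR2HSV)
    m=((hsv[...,0]>5)&(hsv[...,0]<20)&(hsv[...,1]>170)&(hsv[...,2]>70)).astype(np.uint8)
    n,l,st_,c=cv2.connectedComponentsWithStats(m); k=1+st_[1:,4].argmax(); print('blob',st_[k],(c[k]+[x0,y0]).round(1))
    for hh in (.052,.058):
      out=[]
      for t in np.radians([-10,0,10,20,30]):
        ax=np.array([0,0,np.cos(t)])-u*np.sin(t); Y=M[:,1]; X=np.cross(Y,ax)
        q=np.array([proj(d,G-ax*(hh-zz)+X*a+Y*b) for zz in (0,.032) for a in (-.021,.021) for b in (-.021,.021)],np.float32)
        hu=cv2.convexHull(q); mm=cv2.moments(hu); out.append((round(mm['m10']/mm['m00'],1),round(mm['m01']/mm['m00'],1),*np.round(q.min(0)).tolist(),*np.round(q.max(0)).tolist()))
      print(hh,out)
    l0=st_[k]; print('bbox',l0[0]+x0,l0[1]+y0,l0[0]+l0[2]+x0,l0[1]+l0[3]+y0)
E
python3 -c "
from lean import *
lean()"
```

```text
blob [12 19 13 10 91] [247.2 184.4]
0.052 [(252.0, 179.4, 243.0, 170.0, 261.0, 189.0), (250.6, 180.3, 242.0, 171.0, 259.0, 189.0), (249.1, 181.0, 240.0, 173.0, 258.0, 189.0), (247.7, 181.3, 238.0, 174.0, 257.0, 189.0), (246.4, 181.4, 237.0, 174.0, 256.0, 189.0)]
0.058 [(252.3, 180.7, 243.0, 171.0, 262.0, 190.0), (250.6, 181.7, 242.0, 173.0, 259.0, 191.0), (249.0, 182.5, 240.0, 174.0, 258.0, 191.0), (247.3, 182.9, 238.0, 175.0, 257.0, 191.0), (245.7, 183.0, 236.0, 176.0, 256.0, 190.0)]
bbox 242 180 255 190
```

Lean is about 20–25°. I'll touch the low edge down, then drag over it towards the tray's +x to stand the jar up.

>>> jog_arm:
  offset:
    - [0,0,0.04]
    - [0,0,0.075]
    - [0,0,0.09]
    - [0,0,0.09]
  yaw: [0,0,0,0]
  gripper: [1,1,1,1]

```text
t: 19.95
ee_pos: [0.5486, -0.3018, 0.0452]
tcp_rot: [-0.268, 3.13, -0.0]
wrist_force: [1.0, -1.0, 1.5]
opening: 0.363
finger_force: 5.0
```

>>> jog_arm:
  offset:
    - [0,0,0.006]
    - [0,0,0.01]
    - [0,0,0.01]
  yaw: [0,0,0]
  gripper: [1,1,1]

```text
t: 20.25
ee_pos: [0.5491, -0.3018, 0.0433]
tcp_rot: [-0.268, 3.129, -0.001]
wrist_force: [1.7, -0.0, 5.2]
opening: 0.365
finger_force: 5.0
```

>>> jog_arm:
  offset:
    - [-0.012,0,0]
    - [-0.024,0,0]
    - [-0.036,0,0]
    - [-0.048,0,0.001]
    - [-0.06,0,0.003]
    - [-0.07,0,0.005]
    - [-0.08,0,0.009]
    - [-0.085,0,0.012]
  yaw: [0,0,0,0,0,0,0,0]
  gripper: [1,1,1,1,1,1,1,1]

```text
t: 21.05
ee_pos: [0.5739, -0.2971, 0.0393]
tcp_rot: [-0.269, 3.13, 0.0]
wrist_force: [0.4, 0.1, 0.9]
opening: 0.36
finger_force: 5.0
```

```bash
python3 -c "
from lean import *
st();lean()"
```

```text
t 21.05 pos [ 0.5739 -0.2971  0.0393] rack -0.0016 -0.3364 yang 99.81 F [0.4 0.1 0.9] T [0.148 0.054 0.042] open mm 31.7 ff 4.999996939086486
blob [13 17 11  9 62] [243.1 192.8]
0.052 [(246.5, 190.4, 237.0, 181.0, 256.0, 200.0), (245.1, 191.3, 236.0, 182.0, 254.0, 200.0), (243.6, 192.0, 235.0, 184.0, 253.0, 201.0), (242.2, 192.3, 233.0, 185.0, 252.0, 200.0), (240.9, 192.4, 231.0, 185.0, 251.0, 200.0)]
0.058 [(246.8, 191.6, 237.0, 182.0, 256.0, 201.0), (245.2, 192.7, 236.0, 184.0, 254.0, 202.0), (243.5, 193.4, 235.0, 185.0, 253.0, 202.0), (241.8, 193.9, 232.0, 186.0, 251.0, 202.0), (240.3, 194.0, 230.0, 187.0, 250.0, 201.0)]
bbox 238 189 249 198
```

>>> jog_arm:
  offset:
    - [0,0,0.005]
    - [0,0,0.01]
    - [0,0,0.015]
    - [0,0,0.015]
  yaw: [0,0,0,0]
  gripper: [1,1,1,1]

```text
t: 21.5
ee_pos: [0.5753, -0.2972, 0.0358]
tcp_rot: [-0.269, 3.127, -0.001]
wrist_force: [2.6, 0.7, 4.1]
opening: 0.367
finger_force: 7.4
```

```bash
python3 -c "
from lean import *
st();lean(44)
d=grab('scene'); i=d['img'][165:215,215:280]; cv2.imwrite('pics/c7.png',cv2.resize(i,None,fx=10,fy=10,interpolation=cv2.INTER_CUBIC))"
```

```text
t 21.5 pos [ 0.5753 -0.2972  0.0358] rack -0.0002 -0.3362 yang 99.82 F [2.6 0.7 4.1] T [ 0.277 -0.514 -0.048] open mm 32.3 ff 7.395274140701531
blob [16 19 11  7 48] [242.9 193. ]
0.052 [(246.2, 191.2, 237.0, 182.0, 255.0, 201.0), (244.8, 192.1, 236.0, 183.0, 254.0, 201.0), (243.4, 192.8, 234.0, 184.0, 252.0, 201.0), (242.0, 193.2, 233.0, 186.0, 252.0, 201.0), (240.6, 193.3, 231.0, 186.0, 250.0, 200.0)]
0.058 [(246.6, 192.5, 237.0, 183.0, 256.0, 202.0), (244.9, 193.5, 236.0, 185.0, 254.0, 203.0), (243.2, 194.3, 234.0, 186.0, 252.0, 203.0), (241.6, 194.7, 232.0, 187.0, 251.0, 203.0), (240.0, 194.8, 230.0, 188.0, 250.0, 202.0)]
bbox 238 190 249 197
```

A jar leaning less than about 35° settles upright when let go. I'll ease the load, release and rise.

>>> jog_arm:
  offset:
    - [0,0,-0.006]
    - [0,0,-0.006]
    - [0,0,-0.006]
    - [0,0,-0.006]
    - [0,0,-0.006]
    - [0,0,-0.006]
  yaw: [0,0,0,0,0,0]
  gripper: [1,1,0.6,0.55,0.5,0.5]

```text
t: 22.2
ee_pos: [0.5732, -0.2974, 0.0366]
tcp_rot: [0.268, -3.13, -0.0]
wrist_force: [-0.0, -0.3, -0.8]
opening: 0.5
finger_force: 0.0
```

>>> jog_arm:
  offset:
    - [0,0,-0.05]
    - [0,0,-0.12]
    - [0,0,-0.25]
    - [0,0,-0.4]
    - [0,0,-0.55]
    - [0,0,-0.7]
    - [0,0,-0.7]
  yaw: [0,0,0,0,0,0,0]
  gripper: [0.5,0.5,0.5,0.5,0.5,0.5,0.5]

```text
t: 22.9
ee_pos: [0.5763, -0.2997, 0.2551]
tcp_rot: [-0.266, 3.119, -0.009]
wrist_force: [0.2, -0.0, -0.7]
opening: 0.499
finger_force: 0.0
```

```bash
python3 - <<'E'
from h import *
st()
d=grab('wrist','w5.png');e=grab('scene','s5.png')
i=d['img']; j=e['img'][150:225,200:300]
cv2.imwrite('pics/c7.png',np.hstack([cv2.resize(i,(400,300)),cv2.resize(j,(400,300),interpolation=cv2.INTER_CUBIC)]))
E
```

```text
t 22.9 pos [ 0.5763 -0.2997  0.2551] rack 0.0012 -0.3385 yang 99.74 F [ 0.2 -0.  -0.7] T [ 0.02  -0.004  0.008] open mm 43.9 ff 0.0
```

View pics/c7.png

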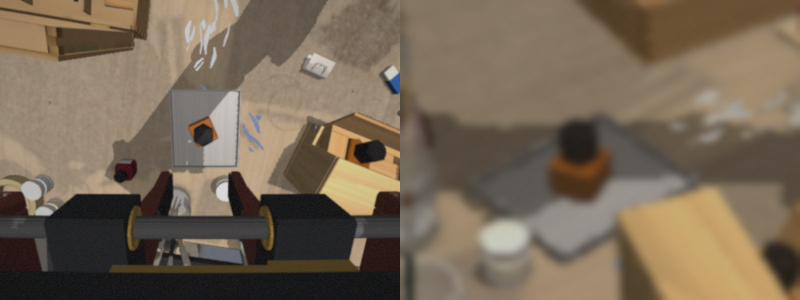

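The jar stands upright inside the tray with its cap out of line with the body, and the bystanders are in place. Next I'll go back to the bar to shut the bin.

>>> jog_arm:
  offset:
    - [0.04,0.15,0]
    - [0.04,0.3,0]
    - [0.04,0.45,0]
    - [0.04,0.6,0]
    - [0.04,0.75,0]
    - [0.04,0.9,0]
    - [0.04,0.9,0]
    - [0.04,0.9,0]
  yaw: [0.02,0.04,0.06,0.08,0.1,0.12,0.14,0.16]
  gripper: [0.82,0.82,0.82,0.82,0.82,0.82,0.82,0.82]

```text
t: 23.8
ee_pos: [0.5142, -0.0311, 0.2453]
tcp_rot: [-1.274, -2.869, 0.002]
wrist_force: [-0.2, -0.3, -0.4]
opening: 0.178
finger_force: 0.0
```

```bash
python3 - <<'E'
from h import *
go(.4912,.0597,.2,-10.3)
i=cv2.imread('pics/w5.png'); i=i[150:215,250:320]; g=i.max(2); hsv=cv2.cvtColor(i,cv2.COLOR_BGR2HSV)
for nm,m in (('cap',g<70),('jar',(g<70)|((hsv[...,1]>150)&(hsv[...,0]<22)))):
    n,l,s,c=cv2.connectedComponentsWithStats(m.astype(np.uint8)); k=1+s[1:,4].argmax()
    cn=cv2.findContours((l==k).astype(np.uint8),0,2)[0][0]; print(nm,s[k],c[k],cv2.minAreaRect(cn),cv2.approxPolyDP(cv2.convexHull(cn),2.2,True).reshape(-1,2).tolist())
E
```

```text
pos [ 0.5142 -0.0311  0.2453] yang 42.12 -> off [0.2757 0.1466 0.1512] yaw 0.1456 t 23.8
cap [ 21  24  26  31 607] [33.91433278 38.73311367] ((33.5, 39.0), (30.0, 25.0), 90.0) [[35, 24], [46, 31], [46, 47], [33, 54], [24, 49], [21, 43], [22, 31]]
jar [ 15  15  39  40 974] [33.61190965 34.78952772] ((33.8865966796875, 35.494850158691406), (33.91256332397461, 31.06959342956543), 66.03751373291016) [[41, 15], [53, 42], [34, 54], [27, 54], [15, 27]]
```

The cap is about 25° out of line with the body. I'll move to above the bar.

>>> jog_arm:
  offset:
    - [0.276,0.147,0.1]
    - [0.276,0.147,0.1]
    - [0.276,0.147,0.1]
    - [0.276,0.147,0.1]
    - [0.276,0.147,0.1]
    - [0.276,0.147,0.1]
    - [0.276,0.147,0.1]
    - [0.276,0.147,0.1]
  yaw: [0.146,0.146,0.146,0.146,0.146,0.146,0.146,0.146]
  gripper: [0.82,0.82,0.82,0.82,0.82,0.82,0.82,0.82]

```text
t: 24.6
ee_pos: [0.4915, 0.0576, 0.2155]
tcp_rot: [-2.412, -2.011, 0.004]
wrist_force: [-0.2, -0.5, -0.7]
opening: 0.181
finger_force: 0.0
```

```bash
python3 - <<'E'
from h import *
go(.4912,.0597,.062,-10.3)
d=grab('wrist'); i=d['img']
p=proj(d,[*rw(-.148,0.03),.072]).astype(int); q=proj(d,[*rw(-.148,0.06),.072]).astype(int); print(p,q)
g=cv2.cvtColor(i,cv2.COLOR_BGR2HSV)
r=g[q[1]-2:q[1]+40:6,p[0]-35:p[0]+60]
for row in r: print(''.join('#' if (a[1]<50 and a[2]>90) else '.' for a in row))
E
```

```text
pos [0.4915 0.0576 0.2155] yang -10.37 -> off [ 0.0076 -0.0012  0.5116] yaw -0.0002 t 24.6
[280 169] [280 138]
.................................###########...................................................
.................................#####################################.........................
.................................#####################################.........................
.................................###########...................................................
.................................###########...................................................
.................................###########...................................................
.................................###########...................................................
```

>>> jog_arm:
  offset:
    - [0.007,0.009,0.15]
    - [0.007,0.009,0.3]
    - [0.007,0.009,0.4]
    - [0.007,0.009,0.46]
    - [0.007,0.009,0.505]
    - [0.007,0.009,0.505]
    - [0.007,0.009,0.505]
  yaw: [0,0,0,0,0,0,0]
  gripper: [0.82,0.82,0.82,0.82,0.82,0.82,0.82]

```text
t: 25.35
ee_pos: [0.496, 0.0591, 0.0655]
tcp_rot: [2.413, 2.012, 0.0]
wrist_force: [-0.0, -0.8, -0.0]
opening: 0.177
finger_force: 0.0
```

```bash
python3 - <<'E'
from h import *
st(); h=np.array([-.0755,.03])
for a in (.4,.3,.2,.1,0):
    c,q=np.cos(a),np.sin(a); bx,bz=-.041*c-.07*q,-.041*q+.07*c
    print(a,end=' '); go(*rw(h[0]+bx,0.004),h[1]+bz-.011)
E
```

```text
t 25.35 pos [0.496  0.0591 0.0655] rack -0.1433 -0.0004 yang -10.36 F [-0.  -0.8 -0. ] T [-0.035  0.094 -0.007] open mm 15.6 ff 0.0
0.4 pos [0.496  0.0591 0.0655] yang -10.36 -> off [ 0.0147  0.0094 -0.0066] yaw 0.0 t 25.35
0.3 pos [0.496  0.0591 0.0655] yang -10.36 -> off [ 0.0146  0.0267 -0.0274] yaw 0.0 t 25.35
0.2 pos [0.496  0.0591 0.0655] yang -10.36 -> off [ 0.0145  0.0459 -0.0464] yaw 0.0 t 25.35
0.1 pos [0.496  0.0591 0.0655] yang -10.36 -> off [ 0.0145  0.0669 -0.0634] yaw 0.0 t 25.35
0 pos [0.496  0.0591 0.0655] yang -10.36 -> off [ 0.0144  0.0895 -0.0782] yaw 0.0 t 25.35
```

>>> jog_arm:
  offset:
    - [0,0.009,-0.004]
    - [0,0.018,-0.014]
    - [0,0.027,-0.025]
    - [0,0.036,-0.034]
    - [0,0.046,-0.044]
    - [0,0.056,-0.052]
    - [0,0.066,-0.06]
    - [0,0.076,-0.067]
  yaw: [0,0,0,0,0,0,0,0]
  gripper: [0.82,0.82,0.82,0.82,0.82,0.82,0.82,0.82]

```text
t: 26.15
ee_pos: [0.5142, 0.0558, 0.0851]
tcp_rot: [-2.408, -2.009, 0.008]
wrist_force: [-10.2, 0.9, 0.6]
opening: 0.246
finger_force: 5.0
```

>>> jog_arm:
  offset:
    - [0,0.01,-0.006]
    - [0,0.02,-0.01]
    - [0,0.028,-0.01]
    - [0,0.036,-0.01]
    - [0,0.044,-0.01]
    - [0,0.052,-0.01]
    - [0,0.052,-0.01]
  yaw: [0,0,0,0,0,0,0]
  gripper: [0.82,0.82,0.82,0.82,0.82,0.82,0.82]

```text
t: 26.85
ee_pos: [0.5299, 0.053, 0.0886]
tcp_rot: [-2.408, -2.009, 0.007]
wrist_force: [-10.5, 1.7, 8.3]
opening: 0.354
finger_force: 5.6
```

```bash
python3 - <<'E'
from h import *
st()
E
```

```text
t 26.85 pos [0.5299 0.053  0.0886] rack -0.1088 -0.0003 yang -10.33 F [-10.5   1.7   8.3] T [ 0.311  2.607 -0.024] open mm 31.2 ff 5.589359728619456
```

>>> jog_arm:
  offset:
    - [0,-0.035,0]
    - [0,-0.035,0]
    - [0,-0.035,0]
    - [0,-0.035,0]
    - [0,-0.035,0]
  yaw: [0,0,0,0,0]
  gripper: [0.82,0.82,0.82,0.82,0.82]
  newtons: 30

```text
t: 27.35
ee_pos: [0.5232, 0.0544, 0.0884]
tcp_rot: [-2.413, -2.012, -0.0]
wrist_force: [-4.1, -0.2, 1.7]
opening: 0.181
finger_force: 1.6
```

```bash
python3 - <<'E'
from h import *
st()
E
```

```text
t 27.35 pos [0.5232 0.0544 0.0884] rack -0.1157 -0.0001 yang -10.36 F [-4.1 -0.2  1.7] T [ 0.145  0.821 -0.006] open mm 15.9 ff 1.6282638162374496
```

>>> jog_arm:
  offset:
    - [0,0.01,0]
    - [0,0.02,0]
    - [0,0.03,0]
    - [0,0.035,0]
    - [0,0.035,0]
  yaw: [0,0,0,0,0]
  gripper: [0.82,0.82,0.82,0.82,0.82]

```text
t: 27.85
ee_pos: [0.5238, 0.0538, 0.0864]
tcp_rot: [-2.4, -2.003, 0.022]
wrist_force: [-26.4, 5.3, 21.2]
opening: 0.183
finger_force: 14.0
```

```bash
python3 - <<'E'
from h import *
st()
E
```

```text
t 27.85 pos [0.5238 0.0538 0.0864] rack -0.1151 -0.0006 yang -10.31 F [-26.4   5.3  21.2] T [1.09  6.277 0.018] open mm 16.1 ff 13.974857926368713
```

Force rises to 26 N with no motion, so the bin is hard shut. I'll back off and rise.

>>> jog_arm:
  offset:
    - [0,-0.025,0]
    - [0,-0.041,0]
    - [0,-0.041,0]
    - [0,-0.041,0]
  yaw: [0,0,0,0]
  gripper: [0.82,0.82,0.78,0.78]

```text
t: 28.25
ee_pos: [0.5227, 0.0544, 0.0886]
tcp_rot: [2.412, 2.011, 0.002]
wrist_force: [0.3, -0.3, 0.2]
opening: 0.22
finger_force: 0.0
```

```bash
python3 - <<'E'
from h import *
st()
E
```

```text
t 28.25 pos [0.5227 0.0544 0.0886] rack -0.1162 -0.0001 yang -10.38 F [ 0.3 -0.3  0.2] T [-0.038  0.122  0.043] open mm 19.3 ff 0.0
```

>>> jog_arm:
  offset:
    - [0,0,-0.05]
    - [0,0,-0.15]
    - [0,0,-0.3]
    - [0,0,-0.45]
    - [0.3,-0.1,-0.55]
    - [0.5,-0.1,-0.55]
    - [0.7,-0.1,-0.55]
    - [0.8,-0.1,-0.55]
  yaw: [0,0,0,0,0,0,0,0]
  gripper: [0.78,0.78,0.78,0.78,0.78,0.78,0.78,0.78]

```text
t: 29.05
ee_pos: [0.5298, 0.2525, 0.2523]
tcp_rot: [2.413, 2.011, 0.005]
wrist_force: [2.3, 0.1, -0.3]
opening: 0.22
finger_force: 0.0
```

```bash
python3 - <<'E'
from h import *
st()
d=grab('top','top9.png'); a=cv2.imread('pics/top1.png').astype(int)
g=lambda i:cv2.cvtColor(i.astype(np.uint8),cv2.COLOR_BGR2HSV)
for i in (a,d['img']):
    h=g(i)[205:240,165:255]; m=((h[...,1]<60)&(h[...,2]>110)).astype(np.uint8); n,l,s,c=cv2.connectedComponentsWithStats(m)
    print([(s[k].tolist(),c[k].round(1).tolist()) for k in range(1,n) if s[k,4]>40])
df=np.abs(a-d['img'].astype(int)).max(2)[140:280,110:400]; m=(df>50).astype(np.uint8); n,l,s,c=cv2.connectedComponentsWithStats(m)
print([(s[k]+[110,140,0,0,0]).tolist() for k in range(1,n) if s[k,4]>15])
E
```

```text
t 29.05 pos [0.5298 0.2525 0.2523] rack -0.1455 0.1959 yang -10.39 F [ 2.3  0.1 -0.3] T [-0.068 -0.023 -0.02 ] open mm 19.3 ff 0.0
[([0, 1, 90, 34, 1560], [37.7, 20.9])]
[([0, 1, 90, 34, 1632], [37.5, 21.3])]
[[110, 160, 31, 73, 1295], [165, 167, 48, 51, 974], [216, 198, 15, 11, 112], [330, 203, 20, 20, 240], [169, 207, 5, 10, 17], [172, 211, 10, 7, 32], [200, 213, 8, 6, 31], [212, 215, 18, 6, 25], [165, 218, 21, 14, 170], [192, 219, 28, 7, 44], [201, 224, 21, 32, 226], [110, 228, 14, 15, 112], [223, 229, 15, 32, 207], [219, 257, 23, 23, 193], [110, 268, 44, 12, 279]]
```

>>> jog_arm:
  offset:
    - [0.9,-0.2,0]
    - [0.9,-0.2,0]
    - [0.9,-0.2,0]
    - [0.9,-0.2,0]
    - [0.9,-0.2,0]
    - [0.9,-0.2,0]
    - [0.9,-0.2,0]
    - [0.9,-0.2,0]
  yaw: [0,0,0,0,0,0,0,0]
  gripper: [0.5,0.5,0.5,0.5,0.5,0.5,0.5,0.5]

```text
t: 29.9
ee_pos: [0.5191, 0.5263, 0.2505]
tcp_rot: [2.412, 2.011, -0.0]
wrist_force: [-0.4, -0.1, -0.1]
opening: 0.498
finger_force: 0.0
```

```bash
python3 - <<'E'
from h import *
st()
d=grab('top','top10.png'); a=cv2.imread('pics/top1.png'); b=d['img']
df=np.abs(a.astype(int)-b.astype(int)).max(2)[140:290,110:400]; m=(df>50).astype(np.uint8); n,l,s,c=cv2.connectedComponentsWithStats(m)
print([(s[k]+[110,140,0,0,0]).tolist() for k in range(1,n) if s[k,4]>8])
# bar shift by correlation
t=a[207:232,188:244]; r=cv2.matchTemplate(b[197:242,178:254],t,cv2.TM_CCOEFF_NORMED); print(cv2.minMaxLoc(r))
for x0,y0 in((218,252),(268,252)):
    t=a[y0:y0+20,x0:x0+22]; r=cv2.matchTemplate(b[y0-8:y0+28,x0-8:x0+30],t,cv2.TM_CCOEFF_NORMED); print(cv2.minMaxLoc(r)[1::2])
E
```

```text
t 29.9 pos [0.5191 0.5263 0.2505] rack -0.2061 0.4632 yang -10.35 F [-0.4 -0.1 -0.1] T [-0.085  0.058 -0.023] open mm 43.8 ff 0.0
[[110, 192, 95, 98, 3981], [214, 198, 17, 11, 121], [330, 203, 20, 20, 242]]
(-0.23602497577667236, 0.9737986326217651, (0, 20), (10, 10))
(0.9994914531707764, (8, 8))
(0.9983162879943848, (8, 8))
```

The bar and bystanders match the start picture. The only changes are the empty middle pocket and the jar in the tray, so I'll hand in.

```bash
python3 -c "
from bench import robot
print(robot.finish_job())"
```

```text
the job is handed in; nothing more can be done
None
```

The middle jar had the loose cap: it stands upright in the steel tray with its cap about 25° out of line, the bin is shut with the other two jars in their pockets, no bystander showed any movement, and the job is handed in (about 30 s of the 72 s; no verdict was returned).

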